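# Read the glaze colour of a cup set between its two masters

## Task

The two small cups standing on the grey mat are the colour masters: set the third small cup upright in the ring midway between them, without dropping it, and let go of it; then take the pen-shaped colour reader out of its leaning stand and take a reading of that cup's inside glaze. For the reading hold the reader upright, nose down, with the nose flat on the pale round in the middle of the cup's floor, pressed lightly so that the sprung nose is about half-way in and never hard. Finish while still holding the reader there, steady; leave the masters and the other things on the table where they are.

Things in the scene. Friction and masses are not known exactly. Their poses are not given: they have to be found in the camera images.
- cup: the cup to be read: the small cup not on the mat; the three are alike. White outside, teal inside, 0.16 kg, 66 mm tall, foot 42 mm across, straight and 64 mm across from 46 mm up to the rim, wall 4 mm, floor 6 mm thick, flat over 38 mm. Origin: centre of underside, z up; handle towards its +y (8 mm thick, reaching 57 mm from the axis, 18 to 58 mm up)
- cup_round (a point): centre of the pale round, 30 mm across, in the middle of the cup's inside floor, 6 mm above its underside; z up with the cup
- master_left: master cup, same form as the cup, on the mat's ring at mat +y; origin at the centre of its underside, handle towards its +y
- master_right: master cup, same form, on the mat's ring at mat -y; origin at the centre of its underside, handle towards its +y
- mat_middle (a point): centre of the middle ring (68 mm across, printed in dark grey) on top of the fixed grey mat (120 x 340 mm, 3 mm thick); the three rings stand in a row along this point's y axis, 115 mm apart; z up
- stand: fixed black stand of the reader, foot 100 x 84 x 7 mm: a tube leaning 0.35 rad (20 degrees) from upright towards the stand's -x (to the robot at yaw 0), 41 mm outside, 30 mm inside diameter, its top edge at most 82 mm up, between two cheeks 50 x 6 mm that reach 49 mm up. Origin at the centre of its underside
- reader: the colour reader, a white pen 145 mm long, 0.15 kg. Origin on its axis at the end of the nose when fully out; z up the pen. Body 27 mm in diameter from 22 to 145 mm; below it the black nose, 16 mm in diameter, flat end. It starts nose down in the stand's tube, free to draw out along its own axis (1.5 mm play all round); the tube covers it up to 62 mm, the rest stands free
- reader_grip (a point): point on the reader's axis 120 mm up from its origin, a good place to grip; axes as the reader's
- nose (a joint): how far the nose is pushed into the reader, m: 0 fully out, 0.010 at its stop. Spring 0.75 N at first, rising 250 N/m, so 2 N at half travel (0.005)
- nose_tip (a point): centre of the nose's flat end, moving with the nose; z up the pen
- mug: bystander: a large mug of the same ware, 108 mm tall, 90 mm across; origin at the centre of its underside
- tiles: bystander: two stacked glaze test tiles, 80 x 80 x 16 mm together; origin at the centre of the underside
- jar: bystander: a jar 75 mm tall, 56 mm across; origin at the centre of its underside
Things that resemble listed ones, but are neither listed nor needed, are in the scene too. What is shaped like the stand but red or yellow is not meant.

How it is judged:
By the outcome, as a careful person would: the job done as asked, in the order asked, and still so for the second after the job is handed in, while the arm keeps its last pose, push and grip.
It also fails if it takes over 56 s, if anything falls off the work surface, if the arm or the gripper's body presses on something with over 40 N, if the wrist force passes 120 N, or if a joint passes its speed limit or range.

## Robot

A 6-joint arm with a two-finger parallel gripper is mounted at the origin on the work surface. World frame = base frame: x ahead of the robot, y to its left, z up, the work surface at z = 0. Lengths are in mm, angles in rad, forces in N, time in s.
With the tool pointing down it reaches from about 275 to 750 mm from the base axis. Payload 10.2 kg.
Tool frame: the origin (TCP) lies on the centre line of the jaws, within the pads' length; the fingertips stand 19 mm ahead of it and the grasp point (between the pads) is the TCP; z points along the fingers, y is the line along which they close (so a half turn about z gives the same grasp; the last joint's range is limited). The gripper opens to 85 mm and grips with 20 to 120 N. Pads are 22 mm wide; open, the fingers measure 114 mm over their backs; the gripper's body (76 mm by 85 mm) begins 54 mm behind the grasp point. The pads swing forward as they close: fully open they stand 13 mm farther back than shut.
Start: joints at [0.969, 0.313, 1.498, -0, 1.331, -0.223], TCP at [194.161, 487.784, 250.294] pointing down, gripper open.
Joint ranges: [-2.94, 2.94], [-0.97, 2.17], [0.19, 2.56], [-1.23, 4.37], [0.02, 3.11], [-2.88, 2.88]. Speed limits (rad/s): [2.39, 2.39, 3.01, 3.14, 3.14, 3.14].

## Interface

Orientations are given as a unit quaternion [w, x, y, z].
In Python, from rig import sense, capture, finish_job, regions_of, mark_of gives the robot as it stands.
- The arm moves only by the tool jog_arm, never from a script. Its argument "series" is text: rows parted by semicolons, each of 7 numbers parted by spaces: the shift along the tool's x, y, z in units of 0.4 m (1.0 is 0.4 m), then the turn, a rotation vector about the tool's x, y, z in units of pi/2 rad (1.0 is pi/2 rad), then the opening, from -1 (shut) to 1 (fully open). A call has 1 to 20 rows; each row is the pose to reach, as a shift and turn from the pose commanded when the call began, along the tool's axes at that moment; what a row does not reach only later rows make up. A row lasts 1/8 s, in which the tool goes at most 62.5 mm and 10.7 degrees, less where a joint would pass 70% of its speed; a pose out of reach is approached as far as the arm can. A call with a number of a shift or a turn outside -1 to 1 is refused whole. A call with a gripper value outside its range is refused whole. The fingers move at their own pace and stop on an object; "grip_force" is the grip in N (left out, the last holds). Time passes only in rows, so rows that repeat a pose let the fingers close. It gives the time, the measured TCP pose, the force, the opening and the grip force at its end, in the units of the state.
- sense(): the state, without advancing time (a new reading comes with each control period).
- capture(name): name is "scene" or "top"; returns a dict with "img" (420x560x3 uint8, red, green, blue), "intrinsics" (3x3 intrinsics, pixels), "dist_coeffs" ([k1, k2, p1, p2, k3] as OpenCV has them; the pictures are not rectified), "R" (3x3) and "t" (3): a world point X has camera coordinates R X + t. Camera axes: x right, y down, z forward; pixel columns grow to the right and rows downward; lengths in mm; the calibration is good to about 2 mm. A picture is of the moment at which its call begins. There is no depth.
- finish_job(): hands the job in; it is judged then, once.
Trained networks look in a picture, given as the dict that the camera call returned (one of the last four; its "shot" number tells which), for a name from the list of things; names that differ only in an ending like _2 or _b are one class to them, and where a whole thing is asked for, a point or a joint stands for the part that bears it (a point fixed in the world has none). Each returns a list of dicts, best first, with "confidence" (0 to 1); they miss things now and then, are a little off and sometimes report something else, mostly with a low value. They report only what shows in the picture. A call takes as long as a camera call. They do not tell look-alikes from the thing itself.
- regions_of(label, picture): "region" (420x560 bool, what is visible of it) and "point" ([row, column] in pixels, amid what is visible of it).
- mark_of(label, picture): "point" ([row, column] in pixels: a listed point, or the origin of a listed thing).
The state is a dict: "time_s": time; "joints": joint angles; "dq": joint speeds; "tau": joint torques, N m; "eef_pos": TCP position; "ee_rot": TCP orientation; "force": force on the tool from outside, world axes, zero at the start; "wrist_torque": the same for the moment, N m; "grip_width": opening from 0.0 (shut) to 1.0 (fully open); "grip_force": force on a finger pad.
Only numpy, scipy, OpenCV 4.12 (cv2) and the standard library are available. Lean on these libraries where they do the work, as an engineer would, in place of code of your own. Each camera call takes 0.05 s, during which the arm holds its last target. There are 200 camera calls.

## Working session

There is one attempt and no reset: what is moved stays moved. The work goes in short steps, Python scripts to look and compute and a tool call to move; the robot and the scene stay as the last step left them, time stands still between calls to the robot, and variables do not carry over. Pictures are saved under pics/ and viewed, at most 10 in all, crops included, and the job is handed in when it is done.

Besides the shell and the picture viewer there is one more tool, called after "Request:" as a command line: name --argument value ..., lists and objects as JSON in quotes. jog_arm: Moves the arm, as the interface text tells. Shifts and turns lie within -1 to 1; 1 stands for 0.4 m of shift or pi/2 rad of turn. Its arguments: {"type":"object","properties":{"series":{"type":"string"},"grip_force":{"type":"number"}},"required":["series"]}

```bash
ls; mkdir -p pics; cat > h.py <<'E'
import numpy as np, cv2
from rig import sense, capture, finish_job, regions_of, mark_of
from scipy.spatial.transform import Rotation as Rn
def save(c,n,crop=None):
    im=c["img"][:,:,::-1]
    if crop: r0,r1,c0,c1=crop; im=cv2.resize(im[r0:r1,c0:c1],None,fx=3,fy=3,interpolation=cv2.INTER_CUBIC)
    cv2.imwrite(f"pics/{n}.png",im)
def ray(c,p):
    K=np.array(c["intrinsics"],float);d=np.array(c["dist_coeffs"],float)
    u=cv2.undistortPoints(np.array([[[p[1],p[0]]]],float),K,d)[0,0]
    R=np.array(c["R"]);t=np.array(c["t"])
    v=R.T@np.array([u[0],u[1],1]);return -R.T@t, v/np.linalg.norm(v)
def at_z(c,p,z):
    o,v=ray(c,p);return o+v*(z-o[2])/v[2]
def tri(cp):
    A=np.zeros((3,3));b=np.zeros(3);L=[]
    for c,p in cp:
        o,v=ray(c,p);M=np.eye(3)-np.outer(v,v);A+=M;b+=M@o;L.append((M,o))
    x=np.linalg.solve(A,b);return x,[round(float(np.linalg.norm(M@(x-o))),1) for M,o in L]
def proj(c,X):
    p,_=cv2.projectPoints(np.array(X,float).reshape(-1,3),cv2.Rodrigues(np.array(c["R"]))[0],np.array(c["t"],float),np.array(c["intrinsics"],float),np.array(c["dist_coeffs"],float))
    return p.reshape(-1,2)[:,::-1]
E
python3 - <<'E'
from h import *
np.set_printoptions(precision=1,suppress=True)
a=capture("scene");b=capture("top");save(a,"s0");save(b,"t0")
for c,n in((a,"scene"),(b,"top")):
    print(n,-np.array(c["R"]).T@c["t"])
    for l in["cup","cup_round","master_left","mat_middle","stand","reader","reader_grip","nose_tip","mug","tiles","jar"]:
        print(l,[(np.round(m["point"],1).tolist(),round(m["confidence"],2)) for m in mark_of(l,c)])
print(sense())
E
```

```text
pics
scene [1526.1 -431.   864.3]
cup [([199.7, 377.3], 0.88)]
cup_round [([195.5, 378.7], 0.89)]
master_left [([227.3, 339.3], 0.86)]
mat_middle [([235.1, 306.5], 0.96)]
stand [([243.1, 171.2], 0.7), ([211.7, 222.7], 0.7), ([207.6, 154.8], 0.65), ([271.4, 108.9], 0.57)]
reader []
reader_grip [([201.0, 158.0], 0.61)]
nose_tip [([242.7, 269.6], 0.71), ([291.7, 340.9], 0.43)]
mug [([298.4, 226.5], 0.76)]
tiles [([288.9, 341.2], 0.91), ([225.4, 343.0], 0.42)]
jar [([252.6, 398.5], 0.8)]
top [ 334.8 -103.6 1665.6]
cup [([243.5, 177.2], 0.9), ([246.9, 175.3], 0.24)]
cup_round [([242.6, 172.0], 0.91)]
master_left [([216.2, 226.9], 0.96)]
mat_middle [([211.9, 264.5], 0.68)]
stand [([281.7, 332.9], 0.92), ([230.7, 435.3], 0.91), ([248.3, 381.8], 0.89), ([310.6, 388.8], 0.8)]
reader [([246.4, 378.6], 0.56)]
reader_grip [([256.0, 389.2], 0.6)]
nose_tip []
mug [([171.1, 354.0], 0.58)]
tiles [([151.1, 264.2], 0.64)]
jar [([168.5, 199.4], 0.82)]
{'time_s': 1.2, 'joints': array([ 1. ,  0.3,  1.5,  0. ,  1.3, -0.2]), 'dq': array([-0., -0.,  0., -0.,  0.,  0.]), 'tau': array([  0. , -41.2, -26. ,  -0. ,   0. ,   0. ]), 'eef_pos': array([194.2, 487.8, 250.3]), 'ee_rot': array([-0. ,  0.2,  1. , -0. ]), 'force': array([-0.2, -0.2,  0.3]), 'wrist_torque': array([0., 0., 0.]), 'grip_force': 0.0, 'grip_width': 1.0049736296500638}
```

View pics/s0.png

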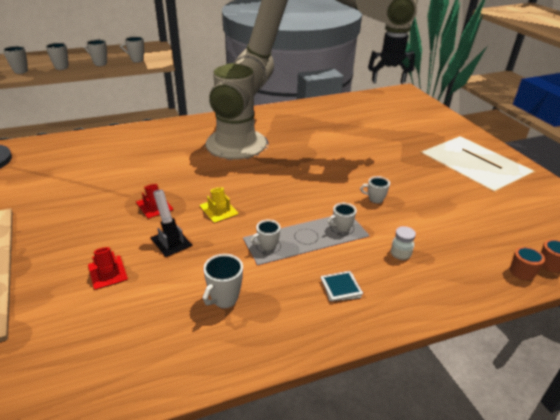

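View pics/t0.png

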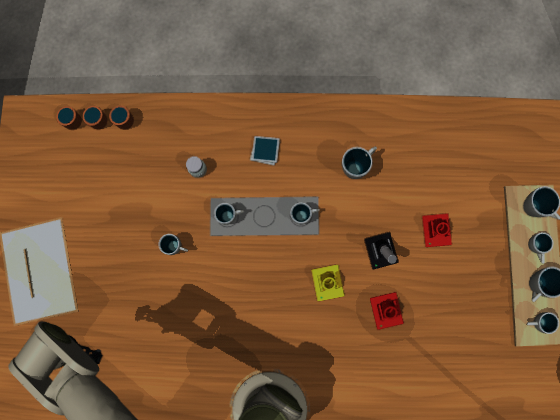

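The scene view shows the black stand with the white pen at (240,171), the mat with two masters at (235,267) and (218,343), and the cup at (190,377). In the top view the stand is at (250,381), the cup at (243,170) with its handle to the lower right, and the middle ring at (215,264). The yellow and red stands are decoys.

```bash
python3 - <<'E'
from h import *
np.set_printoptions(precision=1,suppress=True)
a=capture("scene");b=capture("top")
def near(l,c,p,f=mark_of):
    m=[x for x in f(l,c) if np.hypot(*(np.array(x["point"])-p))<25]; return m[0] if m else None
for l,pa,pb in[("cup",(197,377),(243,175)),("cup_round",(195,378),(243,172)),("master_left",(227,340),(216,227)),("master_right",(243,267),(215,303)),("mat_middle",(236,306),(215,264)),("stand",(243,171),(250,381)),("reader_grip",(200,160),(256,389)),("mug",(298,226),(165,355)),("jar",(252,400),(168,199))]:
    A,B=near(l,a,pa),near(l,b,pb)
    print(l,A and np.array(A["point"]),B and np.array(B["point"]),*( tri([(a,A["point"]),(b,B["point"])]) if A and B else ()))
out={}
for l,pa,pb in[("cup",(190,377),(243,172)),("reader",(205,163),(254,387)),("stand",(235,171),(250,381)),("master_left",(218,343),(216,227)),("master_right",(235,267),(215,303))]:
    for c,n,p in((a,"s",pa),(b,"t",pb)):
        m=near(l,c,p,regions_of)
        if m: r=m["region"];ys,xs=np.nonzero(r);out[l+n]=r;print(l,n,r.sum(),ys.min(),ys.max(),xs.min(),xs.max(),m["confidence"])
np.savez("reg.npz",**out)
import pickle;pickle.dump((a,b),open("ab.pkl","wb"))
r=lambda c,w:cv2.resize(c["img"][w[0]:w[1],w[2]:w[3],::-1],(400,300),interpolation=cv2.INTER_CUBIC)
cv2.imwrite("pics/c1.png",np.vstack([np.hstack([r(a,(155,245,340,460)) if 0 else r(a,(170,215,345,405)),r(a,(180,270,110,230))]),np.hstack([r(b,(222,267,142,202)),r(b,(220,280,345,425))])]))
E
```

```text
cup [199.5 377.5] [247.2 175.2] [490.2 312.1  -3.4] [5.6, 5.6]
cup_round [195.8 377.6] [245.4 172.9] [492.7 312.4  13. ] [2.0, 2.0]
master_left [224.5 340.8] [217.3 228.6] [583.6 140.   11.2] [1.2, 1.2]
master_right [242.8 269.5] [218.1 300.9] [585.9 -83.    5.8] [3.7, 3.7]
mat_middle [233.4 305. ] [214.6 262.6] [591.4  29.1  14.4] [3.6, 3.6]
stand [243.5 167.4] [248.8 381.2] [ 492.3 -341.5    0.6] [4.5, 4.5]
reader_grip [201.9 161.4] [254.  389.7] [ 466.6 -343.3  125.6] [0.6, 0.6]
mug [299.2 223.2] [171.  353.5] [ 739.2 -252.8   -2.9] [1.9, 1.9]
jar [256.2 398.5] [167.8 197.7] [742.3 242.5  -5.2] [5.1, 5.1]
cup t 418 234 255 158 187 0.77
reader s 317 190 222 155 171 0.68
reader t 189 245 263 380 396 0.57
stand s 903 218 257 150 191 0.91
stand t 706 232 268 364 398 0.84
master_left s 572 203 230 328 355 0.57
master_left t 381 203 223 215 242 0.72
master_right s 692 220 251 250 279 0.86
master_right t 370 202 223 290 315 0.94
```

View pics/c1.png

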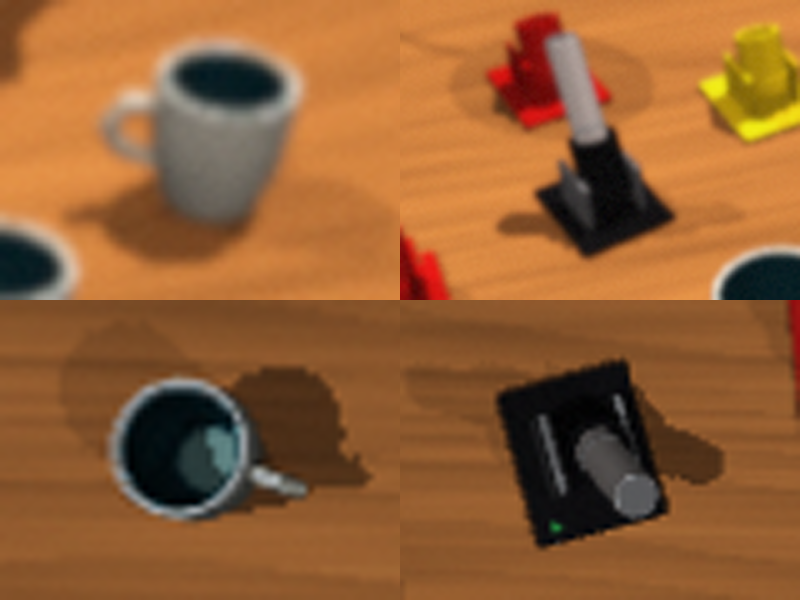

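The crops show, in the top view, the cup's rim centre at about (244.3,169.0) and the handle tip at about (250.8,187). The pen's top disc is at (259,392.4) and the stand foot's centre is at (250.6,381.7). In the scene view the cup rim centre is at (182.3,379.3) and the pen top at (192,159.5).

```bash
python3 - <<'E'
from h import *
import pickle
np.set_printoptions(precision=1,suppress=True)
a,b=pickle.load(open("ab.pkl","rb"))
h=-.5
print("rim",tri([(a,(182.3+h,379.3+h)),(b,(244.3+h,169+h))]), at_z(b,(243.8,168.5),66), at_z(a,(181.8,378.8),66))
ht=at_z(b,(250+h,187+h),45);print("handle tip",ht)
print("pentop",tri([(a,(192+h,159.5+h)),(b,(259+h,392.4+h))]))
print("foot", at_z(b,(250.6+h,381.7+h),7))
for p in((395,500),(362,627),(508,667),(547,540)): print(at_z(b,(220+(p[0]-300)/5+h,345+(p[1]-400)/5+h),7))
for p in((245,587),(185,537),(215,673),(152,620)): print("s",at_z(a,(180+p[0]/3.333+h,110+(p[1]-400)/3.333+h),7))
for c in(a,b):
    m=mark_of("mat_middle",c)[0]["point"]; print("mm",at_z(c,m,3))
w1=(205,270,235,380) ; w2=(190,245,200,330)
r=lambda c,w,f:cv2.resize(c["img"][w[0]:w[1],w[2]:w[3],::-1],None,fx=f,fy=f,interpolation=cv2.INTER_CUBIC)
A=r(a,w1,5);B=r(b,w2,5)
I=np.zeros((600,725,3),np.uint8);I[:325,:725]=A;I[325:600,:650]=B;cv2.imwrite("pics/c2.png",I)
E
```

```text
rim (array([491.3, 311. ,  65.1]), [0.2, 0.2]) [491.3 311.   66. ] [492.5 309.9  66. ]
handle tip [477.  259.7  45. ]
pentop (array([ 452.1, -344.8,  150. ]), [1.4, 1.4])
foot [ 488.4 -336.1    7. ]
[ 523.7 -284.4    7. ]
[ 545.4 -363.4    7. ]
[ 455.1 -387.6    7. ]
[ 430.1 -309.1    7. ]
s [ 535.9 -358.     7. ]
s [ 446.6 -384.2    7. ]
s [ 522.3 -284.8    7. ]
s [ 425.  -309.9    7. ]
mm [578.2  31.6   3. ]
mm [594.4  33.4   3. ]
```

View pics/c2.png

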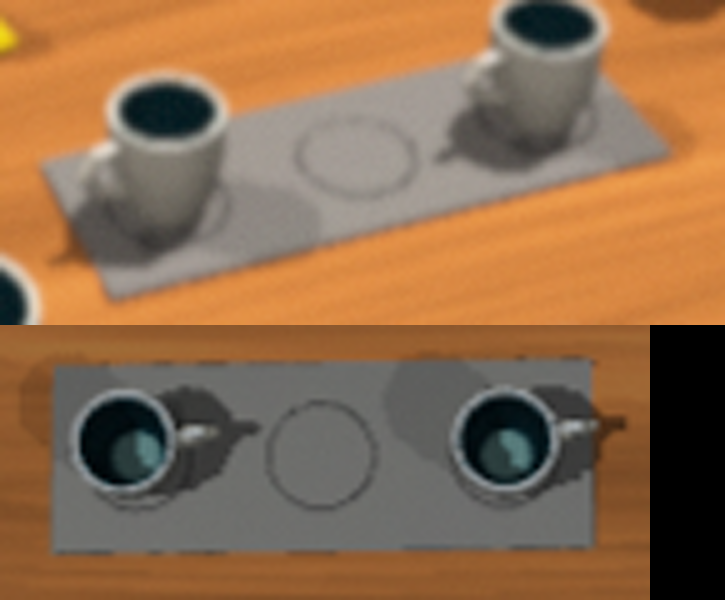

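The ring centre is at scene (236.4,306.2) and top (216.0,264.2), and the masters' handles point roughly to -y.

```bash
python3 - <<'E'
from h import *
import pickle
np.set_printoptions(precision=2,suppress=True)
a,b=pickle.load(open("ab.pkl","rb"))
h=-.5
rs=(236.4+h,306.2+h);rt=(216+h,264.2+h)
print("ring",tri([(a,rs),(b,rt)]),at_z(a,rs,3),at_z(b,rt,3))
C=[at_z(b,(190+(p[0]-325)/5+h,200+p[1]/5+h),3) for p in((365,52),(360,590),(547,596),(552,50))]
print("mat corners mean",np.mean(C,0),"yaw",np.arctan2(C[0][0]-C[1][0],-(C[0][1]-C[1][1])), np.arctan2(C[3][0]-C[2][0],-(C[3][1]-C[2][1])))
for n,w,z in(("ml",((27,550),(440-325,125)),69),("mr",((110,166),(440-325,504)),69)):
    pa=(205+w[0][0]/5+h,235+w[0][1]/5+h);pb=(190+w[1][0]/5+h,200+w[1][1]/5+h);print(n,tri([(a,pa),(b,pb)]),at_z(a,pa,z),at_z(b,pb,z))
# pen axis: intersect the two view planes
def pl(c,p,q):
    o,v=ray(c,p);_,w=ray(c,q);n=np.cross(v,w);return n/np.linalg.norm(n)
T=lambda x,y:(220+(y-300)/5+h,345+(x-400)/5+h)
S=lambda x,y:(180+y/3.333+h,110+(x-400)/3.333+h)
u=np.cross(pl(a,S(594,138),S(565,40)),pl(b,T(596,436),T(637,495)));u*=np.sign(u[2])/np.linalg.norm(u);print("u",u,"tilt",np.arccos(u[2]),"yaw",np.arctan2(-u[1],-u[0]))
u2=np.array([-.3305,-.0915,.939]);top=np.array([452.1,-344.8,151])
for c,n,f in((a,"s",S),(b,"t",T)):
    print(n,proj(c,[top,top-60*u2]), [f(565,40),f(594,138)] if n=="s" else [f(637,495),f(596,436)])
E
```

```text
ring (array([591.09,  28.99,   4.68]), [0.8, 0.8]) [589.09  29.06   3.  ] [591.64  29.92   3.  ]
mat corners mean [591.33  30.02   3.  ] yaw -3.1187898699438352 -3.1164386592527906
ml (array([589.19, 143.73,  67.08]), [0.0, 0.0]) [591.46 142.38  69.  ] [588.88 143.41  69.  ]
mr (array([591.83, -86.07,  69.29]), [1.0, 1.0]) [591.26 -86.9   69.  ] [592.18 -85.14  69.  ]
u [-0.41 -0.09  0.91] tilt 0.4375439164798939 yaw 0.22474686098878527
s [[191.17 158.43]
 [212.06 164.45]] [(191.50120012001202, 159.0049504950495), (220.9041404140414, 167.7058205820582)]
t [[258.37 391.46]
 [253.02 386.5 ]] [(258.5, 391.9), (246.7, 383.7)]
```

```bash
cat > fit.py <<'E'
from h import *
import pickle
from scipy.optimize import minimize
np.set_printoptions(precision=3,suppress=True)
a,b=pickle.load(open("ab.pkl","rb"))
F=8
def crop(c,w): return c["img"][w[0]:w[1],w[2]:w[3]].astype(np.float32)
W=[(a,(184,228,146,180)),(b,(236,272,370,404))]
obs=[]
for c,w in W:
    im=crop(c,w);hsv=cv2.cvtColor(im.astype(np.uint8),cv2.COLOR_RGB2HSV)
    up=cv2.resize(im,None,fx=F,fy=F,interpolation=cv2.INTER_CUBIC)
    mx,mn=up.max(2),up.min(2)
    m=((mn>55)&((mx-mn)<0.35*mx)).astype(np.uint8)
    n,l,s,_=cv2.connectedComponentsWithStats(m);m=l==1+np.argmax(s[1:,4]);obs.append(m);print(s[1:,4].max()/F/F)
def circ(o,u,r):
    e=np.cross(u,[0,1,0]);e/=np.linalg.norm(e);f=np.cross(u,e);t=np.linspace(0,2*np.pi,48)
    return o+r*(np.outer(np.cos(t),e)+np.outer(np.sin(t),f))
def model(x,c,w):
    ti,ya=x[3:5];u=np.array([-np.sin(ti)*np.cos(ya),-np.sin(ti)*np.sin(ya),np.cos(ti)])
    P=proj(c,np.vstack([circ(x[:3],u,13.5),circ(x[:3]-83*u,u,13.5)]))
    q=((P-[w[0],w[2]]+.5)*F-.5)[:,::-1]
    m=np.zeros(((w[1]-w[0])*F,(w[3]-w[2])*F),np.uint8)
    cv2.fillConvexPoly(m,np.round(cv2.convexHull(q.astype(np.float32))*16).astype(np.int32),1,shift=4);return m>0
def cost(x): return sum(1-(model(x,*W[i])&obs[i]).sum()/(model(x,*W[i])|obs[i]).sum() for i in(0,1))
best=None
for ti in(.35,.42):
    x0=np.array([452,-345,151,ti,.26]);S=x0+np.vstack([np.zeros(5),np.diag([4,4,4,.06,.15])])
    r=minimize(cost,x0,method="Nelder-Mead",options=dict(initial_simplex=S,maxiter=600));print(r.x,r.fun)
out=[]
for i in(0,1):
    im=cv2.resize(crop(*W[i]).astype(np.uint8),None,fx=F,fy=F,interpolation=cv2.INTER_CUBIC)[:,:,::-1].copy()
    for m,col in((obs[i],(0,255,0)),(model(r.x,*W[i]),(0,0,255))):
        cv2.drawContours(im,cv2.findContours(m.astype(np.uint8),0,1)[0],-1,col,1)
    out.append(cv2.resize(im,(390,390)))
cv2.imwrite("pics/fit.png",np.hstack(out))
E
python3 fit.py
```

```text
323.453125
149.765625
[ 452.209 -345.385  148.2      0.398    0.287] 0.25173781551715435
[ 452.134 -345.402  148.157    0.399    0.287] 0.25179032821875735
```

View pics/fit.png

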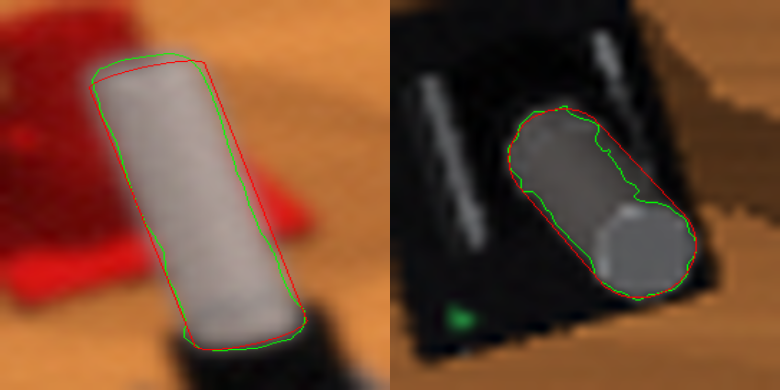

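```bash
cat >> h.py <<'E'
def down(az):  # tool down, closing line at azimuth az (rad), choose half turn nearest
    R0=cur()[1];best=None
    for k in(0,np.pi):
        y=np.array([np.cos(az+k),np.sin(az+k),0]);z=np.array([0,0,-1.]);R=np.c_[np.cross(y,z),y,z]
        an=np.linalg.norm(Rn.from_matrix(R0.T@R).as_rotvec())
        if best is None or an<best[0]: best=(an,R)
    return best[1]
def cur():
    s=sense();q=np.array(s["ee_rot"]);return np.array(s["eef_pos"]),Rn.from_quat(q[[1,2,3,0]]).as_matrix()
def row(p,R,base=None):
    p0,R0=base or cur();d=R0.T@(np.array(p,float)-p0)/400;w=Rn.from_matrix(R0.T@R).as_rotvec()/(np.pi/2)
    print(" ".join(f"{v:.4f}" for v in np.r_[d,w]), " |mm",round(float(np.linalg.norm(d)*400)),"deg",round(float(np.linalg.norm(w)*90),1))
E
python3 - <<'E'
from h import *
R=down(np.deg2rad(-15.8))
s=sense();print(s["joints"],s["ee_rot"],np.rad2deg(np.arctan2(R[1,1],R[0,1])))
for z in(150,100,48):row((491.5,311,z),R)
E
```

```text
[ 9.68627000e-01  3.12896982e-01  1.49774784e+00  3.39357515e-05
  1.33101695e+00 -2.23403196e-01] [-2.89622267e-05  1.88256984e-01  9.82119802e-01 -2.50454222e-05] -15.8
-0.8542 -0.1357 0.2507 -0.0001 0.0000 0.9344  |mm 360 deg 84.1
-0.8542 -0.1357 0.3757 -0.0001 0.0000 0.9344  |mm 377 deg 84.1
-0.8542 -0.1357 0.5057 -0.0001 0.0000 0.9344  |mm 401 deg 84.1
```

Request:
jog_arm --series "-0.854 -0.136 0.25 0 0 0.934 1;-0.854 -0.136 0.25 0 0 0.934 1;-0.854 -0.136 0.25 0 0 0.934 1;-0.854 -0.136 0.25 0 0 0.934 1;-0.854 -0.136 0.25 0 0 0.934 1;-0.854 -0.136 0.25 0 0 0.934 1;-0.854 -0.136 0.25 0 0 0.934 1;-0.854 -0.136 0.25 0 0 0.934 1;-0.854 -0.136 0.25 0 0 0.934 1;-0.854 -0.136 0.25 0 0 0.934 1;-0.854 -0.136 0.25 0 0 0.934 1;-0.854 -0.136 0.25 0 0 0.934 1" --grip_force 30

```text
time_s: 4.3
eef_pos: [491.4, 311.0, 150.3]
ee_rot: [0.0, 0.797, 0.604, 0.0]
force: [-0.1, -0.1, 0.2]
grip_width: 1.002
grip_force: 0.0
```

```bash
python3 - <<'E'
from h import *
R=down(np.deg2rad(-15.8))
for z in(90,48):row((491.5,311,z),R)
print(cur()[0])
a=capture("scene");b=capture("top")
r=lambda c,w:cv2.resize(c["img"][w[0]:w[1],w[2]:w[3],::-1],(400,400),interpolation=cv2.INTER_CUBIC)
cv2.imwrite("pics/h1.png",np.hstack([r(a,(130,220,330,420)),r(b,(210,280,130,200))]))
E
```

```text
0.0001 0.0003 0.1508 0.0001 -0.0000 0.0011  |mm 60 deg 0.1
0.0001 0.0002 0.2558 0.0001 -0.0000 0.0011  |mm 102 deg 0.1
[491.3837965 310.9902601 150.3337911]
```

View pics/h1.png

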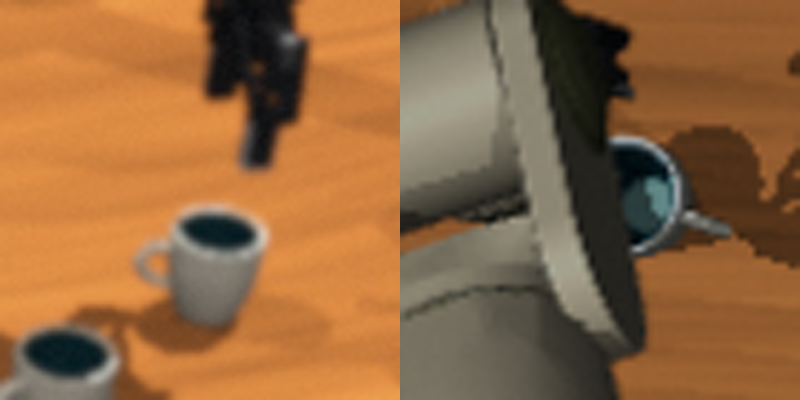

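The scene crop shows the gripper hovering above the cup (rim at crop (232,218)), with its fingers across the handle direction. I'll descend and close.

Request:
jog_arm --series "0 0 0.06 0 0 0 1;0 0 0.12 0 0 0 1;0 0 0.17 0 0 0 1;0 0 0.21 0 0 0 1;0 0 0.24 0 0 0 1;0 0 0.256 0 0 0 1;0 0 0.256 0 0 0 1;0 0 0.256 0 0 0 0.7;0 0 0.256 0 0 0 0.5;0 0 0.256 0 0 0 0.4;0 0 0.256 0 0 0 0.3;0 0 0.256 0 0 0 0.3;0 0 0.256 0 0 0 0.3;0 0 0.256 0 0 0 0.3" --grip_force 30

```text
time_s: 6.15
eef_pos: [491.5, 311.1, 48.5]
ee_rot: [0.0, 0.797, 0.604, 0.0]
force: [-1.7, -0.1, 6.1]
grip_width: 0.725
grip_force: 32.6
```

Request:
jog_arm --series "0 0 -0.02 0 0 0 0.3;0 0 -0.06 0 0 0 0.3;0 0 -0.12 0 0 0 0.3;0 0 -0.18 0 0 0 0.3;0 0 -0.24 0 0 0 0.3;0 0 -0.28 0 0 0 0.3;0 0 -0.28 0 0 0 0.3"

```text
time_s: 7.02
eef_pos: [491.8, 311.1, 161.1]
ee_rot: [0.0, 0.797, 0.603, 0.001]
force: [-0.1, -0.6, -2.1]
grip_width: 0.727
grip_force: 33.5
```

```bash
python3 - <<'E'
from h import *
a=capture("scene")
R=down(np.deg2rad(0))
for z in(160,100,51.5):row((591,29.5,z),R)
s=sense();print(s["eef_pos"],s["force"],s["grip_width"],s["wrist_torque"])
save(a,"h2",(110,230,320,440))
E
```

```text
-0.6093 0.4308 -0.0003 0.0001 -0.0000 -0.1752  |mm 298 deg 15.8
-0.6093 0.4308 0.1497 0.0001 -0.0000 -0.1752  |mm 304 deg 15.8
-0.6093 0.4308 0.2710 0.0001 -0.0000 -0.1752  |mm 318 deg 15.8
[491.35885672 310.8571528  159.88487396] [ 0.3885045   0.32208798 -1.97282699] 0.7232967993706161 [-0.01104399 -0.03992657 -0.01376725]
```

View pics/h2.png

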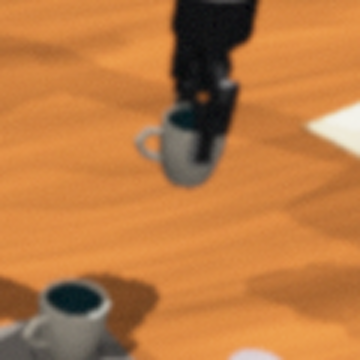

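The cup is held upright. I'll carry it over the middle ring.

Request:
jog_arm --series "-0.08 0.055 0 0 0 -0.02 0.3;-0.2 0.14 0 0 0 -0.06 0.3;-0.32 0.225 0 0 0 -0.09 0.3;-0.44 0.31 0 0 0 -0.13 0.3;-0.54 0.38 0 0 0 -0.16 0.3;-0.59 0.418 0 0 0 -0.175 0.3;-0.609 0.431 0 0 0 -0.175 0.3;-0.609 0.431 0.04 0 0 -0.175 0.3;-0.609 0.431 0.1 0 0 -0.175 0.3;-0.609 0.431 0.16 0 0 -0.175 0.3;-0.609 0.431 0.21 0 0 -0.175 0.3;-0.609 0.431 0.24 0 0 -0.175 0.3;-0.609 0.431 0.24 0 0 -0.175 0.3;-0.609 0.431 0.24 0 0 -0.175 0.3"

```text
time_s: 8.82
eef_pos: [591.5, 29.9, 64.5]
ee_rot: [0.0, 0.707, 0.707, 0.0]
force: [0.9, 0.2, -1.1]
grip_width: 0.728
grip_force: 33.5
```

```bash
python3 - <<'E'
from h import *
np.set_printoptions(precision=2,suppress=True)
a=capture("scene");b=capture("top")
p=cur()[0];print(p,sense()["force"])
w=(190,270,240,360);F=7
im=cv2.resize(a["img"][w[0]:w[1],w[2]:w[3],::-1],None,fx=F,fy=F,interpolation=cv2.INTER_CUBIC)
t=np.linspace(0,6.283,60)
def dr(x,y,z,r,col):
    P=proj(a,np.c_[x+r*np.cos(t),y+r*np.sin(t),0*t+z]);q=((P-[w[0],w[2]]+.5)*F)[:,::-1]
    cv2.polylines(im,[q.astype(np.int32)],True,col,1)
zb=p[2]-48.4
dr(591,29.5,3,34,(255,0,0));dr(p[0],p[1],zb,21,(0,0,255));dr(p[0],p[1],zb+66,32,(0,255,0))
cv2.imwrite("pics/h3.png",cv2.resize(im,(800,533)))
for c,n in((a,"s"),(b,"t")): print(n,[(np.array(m["point"]),m["confidence"]) for m in mark_of("cup",c)],proj(c,[p[0],p[1],zb]))
E
```

```text
[591.52  29.72  64.65] [ 0.05  0.22 -1.57]
s [(array([235.2, 305.8]), 0.58)] [[232.75 306.53]]
t [] [[214.88 263.44]]
```

View pics/h3.png

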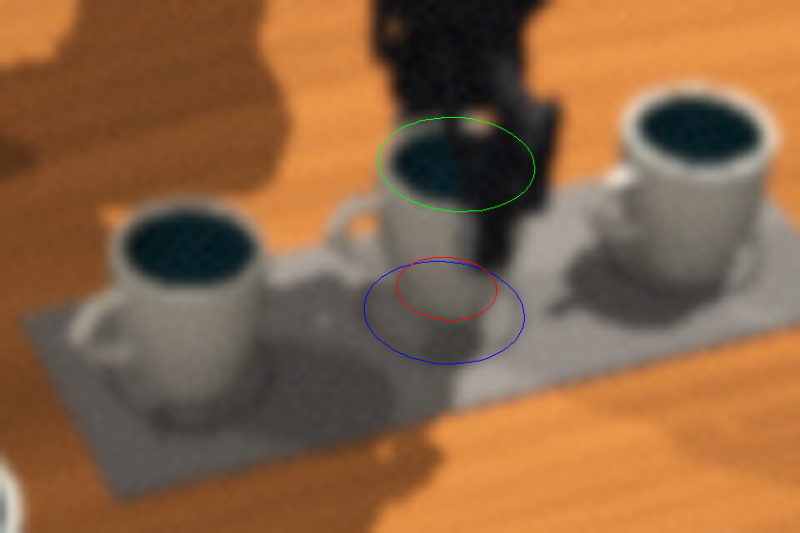

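The cup's foot and rim agree with the projected outlines, and it sits over the ring. I'll lower it.

Request:
jog_arm --series "0 0 0.01 0 0 0 0.3;0 0 0.02 0 0 0 0.3;0 0 0.026 0 0 0 0.3;0 0 0.03 0 0 0 0.3;0 0 0.032 0 0 0 0.3;0 0 0.032 0 0 0 0.3;0 0 0.032 0 0 0 0.3"

```text
time_s: 9.9
eef_pos: [591.1, 29.6, 51.6]
ee_rot: [0.0, 0.707, 0.707, -0.0]
force: [-4.1, -0.2, 5.9]
grip_width: 0.722
grip_force: 34.2
```

Request:
jog_arm --series "0 0 0 0 0 0 0.55;0 0 0 0 0 0 0.7;0 0 0 0 0 0 0.85;0 0 0 0 0 0 1;0 0 0 0 0 0 1;0 0 0 0 0 0 1;0 0 -0.05 0 0 0 1;0 0 -0.12 0 0 0 1;0 0 -0.22 0 0 0 1;0 0 -0.34 0 0 0 1;0 0 -0.46 0 0 0 1;0 0 -0.5 0 0 0 1;0 0 -0.5 0 0 0 1"

```text
time_s: 11.52
eef_pos: [591.2, 29.6, 251.2]
ee_rot: [0.0, 0.707, 0.707, 0.0]
force: [0.4, -0.1, -1.0]
grip_width: 1.002
grip_force: 0.0
```

```bash
cat > pen.py <<'E'
import numpy as np
top=np.array([452.2,-345.4,149.]);ti,ya=.395,.285
u=np.array([-np.sin(ti)*np.cos(ya),-np.sin(ti)*np.sin(ya),np.cos(ti)])
E
python3 - <<'E'
from h import *
from pen import *
s=sense();print(s["eef_pos"],s["joints"],s["force"])
a=capture("scene");b=capture("top")
import pickle;pickle.dump((a,b),open("ab2.pkl","wb"))
for l in("cup","cup_round","mat_middle"):
  for c in(a,b): print(l,[(np.round(m["point"],1),round(m["confidence"],2)) for m in mark_of(l,c)])
z=-u
for ax in(np.array([-np.sin(ya),np.cos(ya),0]),):
  for sg in(1,-1):
    y=sg*ax;R=np.c_[np.cross(y,z),y,z];print("side",sg)
    g=top-25*u
    for d in(100,50,0): row(g+d*u,R)
    q=u
r=lambda c,w:cv2.resize(c["img"][w[0]:w[1],w[2]:w[3],::-1],(400,400),interpolation=cv2.INTER_CUBIC)
cv2.imwrite("pics/h4.png",np.hstack([r(a,(200,260,275,335)),r(b,(185,245,235,295))]))
E
```

```text
[591.24575315  29.63139944 251.21061675] [-1.47659428e-01  4.61386656e-01  1.28228887e+00 -2.12213249e-05
  1.39710245e+00 -1.47394260e-01] [ 0.4122291  -0.11660469 -1.01479939]
cup [(array([235.8, 307.5]), 0.8)]
cup [(array([215.1, 264.8]), 0.6)]
cup_round [(array([232.4, 307.2]), 0.88)]
cup_round [(array([213.7, 264.9]), 0.64), (array([150.7, 264.4]), 0.41)]
mat_middle [(array([234.8, 305.3]), 0.92)]
mat_middle [(array([214.2, 266.1]), 0.9)]
side 1
-0.9581 -0.4161 0.0808 -0.2334 -0.1751 -1.1642  |mm 419 deg 108.0
-0.9445 -0.3698 0.1962 -0.2334 -0.1751 -1.1642  |mm 413 deg 108.0
-0.9310 -0.3235 0.3115 -0.2334 -0.1751 -1.1642  |mm 413 deg 108.0
side -1
-0.9581 -0.4161 0.0808 -0.1621 0.2160 0.8070  |mm 419 deg 76.6
-0.9445 -0.3698 0.1962 -0.1621 0.2160 0.8070  |mm 413 deg 76.6
-0.9310 -0.3235 0.3115 -0.1621 0.2160 0.8070  |mm 413 deg 76.6
```

View pics/h4.png

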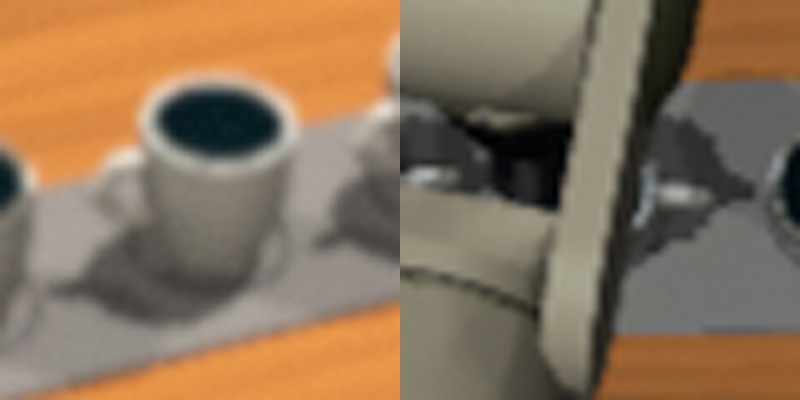

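The cup stands upright in the middle ring with its handle like the masters'. Next, a hover along the pen's axis.

Request:
jog_arm --series "-0.1 -0.04 0 -0.016 0.022 0.08 1;-0.22 -0.09 0.01 -0.032 0.043 0.16 1;-0.35 -0.15 0.02 -0.05 0.065 0.25 1;-0.47 -0.2 0.04 -0.07 0.09 0.34 1;-0.6 -0.26 0.05 -0.09 0.12 0.44 1;-0.73 -0.32 0.06 -0.11 0.15 0.55 1;-0.84 -0.37 0.07 -0.13 0.18 0.66 1;-0.93 -0.41 0.08 -0.15 0.2 0.75 1;-0.958 -0.416 0.081 -0.162 0.216 0.807 1;-0.958 -0.416 0.081 -0.162 0.216 0.807 1;-0.958 -0.416 0.081 -0.162 0.216 0.807 1;-0.958 -0.416 0.081 -0.162 0.216 0.807 1"

```text
time_s: 13.42
eef_pos: [425.1, -352.9, 218.9]
ee_rot: [-0.028, 0.97, 0.14, 0.195]
force: [0.1, 0.5, 0.7]
grip_width: 1.001
grip_force: 0.0
```

```bash
python3 - <<'E'
from h import *
from pen import *
y=-np.array([-np.sin(ya),np.cos(ya),0]);z=-u;R=np.c_[np.cross(y,z),y,z];g=top-25*u
for d in(100,50,0): row(g+d*u,R)
s=sense();print(s["eef_pos"],s["joints"],s["force"])
a=capture("scene")
print([(np.round(m["point"],1),round(m["confidence"],2)) for m in mark_of("reader_grip",a)],proj(a,g))
E
```

```text
-0.0024 0.0011 0.0007 -0.0001 -0.0004 0.0015  |mm 1 deg 0.1
-0.0025 0.0012 0.1257 -0.0001 -0.0004 0.0015  |mm 50 deg 0.1
-0.0025 0.0012 0.2507 -0.0001 -0.0004 0.0015  |mm 100 deg 0.1
[ 425.11870666 -352.8589531   218.8502145 ] [-1.07356054  0.31932195  1.62431036  0.42616831  1.14661369  0.04224882] [0.08622142 0.48783201 0.7057875 ]
[(array([201. , 160.3]), 0.53)] [[200.67875761 161.03782167]]
```

Request:
jog_arm --series "-0.002 0.001 0.06 0 0 0 1;-0.002 0.001 0.12 0 0 0 1;-0.002 0.001 0.17 0 0 0 1;-0.002 0.001 0.21 0 0 0 1;-0.002 0.001 0.24 0 0 0 1;-0.002 0.001 0.25 0 0 0 1;-0.002 0.001 0.25 0 0 0 0.6;-0.002 0.001 0.25 0 0 0 0.2;-0.002 0.001 0.25 0 0 0 -0.1;-0.002 0.001 0.25 0 0 0 -0.3;-0.002 0.001 0.25 0 0 0 -0.5;-0.002 0.001 0.25 0 0 0 -0.6;-0.002 0.001 0.25 0 0 0 -0.6;-0.002 0.001 0.25 0 0 0 -0.6;-0.002 0.001 0.25 0 0 0 -0.6" --grip_force 40

```text
time_s: 15.4
eef_pos: [461.1, -343.1, 126.4]
ee_rot: [-0.028, 0.971, 0.139, 0.195]
force: [-3.1, 2.9, 5.0]
grip_width: 0.302
grip_force: 39.0
```

Request:
jog_arm --series "0.0003 0 -0.01 0 0 0 -0.6;0.001 0 -0.03 0 0 0 -0.6;0.002 0 -0.06 0 0 0 -0.6;0.003 0 -0.09 0 0 0 -0.6;0.004 0 -0.12 0 0 0 -0.6;0.005 0 -0.15 0 0 0 -0.6;0.006 0 -0.19 0 0 0 -0.6;0.007 0 -0.23 0 0 0 -0.6;0.007 0 -0.26 0 0 0 -0.6;0.007 0 -0.28 0 0 0 -0.6;0.007 0 -0.28 0 0 0 -0.6"

```text
time_s: 16.77
eef_pos: [422.0, -354.9, 230.9]
ee_rot: [-0.027, 0.971, 0.139, 0.195]
force: [0.3, 0.4, -2.0]
grip_width: 0.308
grip_force: 39.4
```

```bash
cat > hold.py <<'E'
from h import *
np.set_printoptions(precision=3,suppress=True)
s=sense();print(s["eef_pos"],s["force"],s["wrist_torque"],s["grip_width"],s["grip_force"],s["time_s"])
a=capture("scene");b=capture("top")
import pickle;pickle.dump((a,b),open("ab3.pkl","wb"))
p,R=cur();print(R)
for c in(a,b):
    for l,d in(("nose_tip",120),("reader_grip",0)): print(l,[(np.round(m["point"],1),round(m["confidence"],2)) for m in mark_of(l,c)][:3],proj(c,p+R[:,2]*d))
E
python3 hold.py; python3 - <<'E'
from h import *
R=down(np.deg2rad(-73.7))
print(R); row((591,-29.5+59,260),R); row((520,-150,260),R); row((520,-150,260),down(0))
E
```

```text
[ 422.04  -354.851  230.931] [ 0.295  0.433 -1.954] [-0.098  0.302  0.02 ] 0.30811566238549126 39.39423322677612 16.775
[[ 0.886  0.281  0.37 ]
 [ 0.259 -0.96   0.109]
 [ 0.385 -0.    -0.923]]
nose_tip [(array([202.1, 160.6]), 0.6), (array([234.5, 305.8]), 0.38)] [[203.614 162.137]]
reader_grip [(array([160.2, 146.7]), 0.66), (array([255. , 402.3]), 0.2)] [[160.304 148.656]]
nose_tip [] [[254.196 388.541]]
reader_grip [(array([268.6, 401.2]), 0.52), (array([213. , 265.1]), 0.49), (array([255.9, 389. ]), 0.36)] [[267.432 399.841]]
[[ 0.95980529  0.28066671  0.        ]
 [ 0.28066671 -0.95980529  0.        ]
 [ 0.          0.         -1.        ]]
0.6517 -0.8026 0.1917 -0.0004 -0.2519 0.0004  |mm 421 deg 22.7
0.3781 -0.4219 0.0772 -0.0004 -0.2519 0.0004  |mm 229 deg 22.7
0.3781 -0.4219 0.0772 0.1615 -0.2162 -0.8072  |mm 229 deg 76.6
```

```bash
python3 - <<'E'
from h import *
R=down(np.deg2rad(-24));row((591.1,29.6,265),R)
print(R)
E
```

```text
0.6568 -0.8027 0.1803 0.1088 -0.2360 -0.5444  |mm 421 deg 54.3
[[ 0.40673664  0.91354546  0.        ]
 [ 0.91354546 -0.40673664  0.        ]
 [ 0.          0.         -1.        ]]
```

Request:
jog_arm --series "0.03 -0.03 0 0.01 -0.02 -0.05 -0.6;0.09 -0.1 0.01 0.02 -0.04 -0.1 -0.6;0.16 -0.19 0.03 0.03 -0.065 -0.15 -0.6;0.23 -0.28 0.05 0.04 -0.09 -0.2 -0.6;0.3 -0.37 0.07 0.05 -0.115 -0.26 -0.6;0.37 -0.46 0.09 0.065 -0.14 -0.32 -0.6;0.44 -0.55 0.12 0.08 -0.165 -0.38 -0.6;0.52 -0.64 0.14 0.09 -0.19 -0.44 -0.6;0.59 -0.72 0.16 0.1 -0.215 -0.5 -0.6;0.64 -0.78 0.175 0.107 -0.23 -0.53 -0.6;0.657 -0.803 0.18 0.109 -0.236 -0.544 -0.6;0.657 -0.803 0.18 0.109 -0.236 -0.544 -0.6;0.657 -0.803 0.18 0.109 -0.236 -0.544 -0.6;0.657 -0.803 0.18 0.109 -0.236 -0.544 -0.6"

```text
time_s: 18.82
eef_pos: [590.9, 28.6, 265.4]
ee_rot: [0.0, 0.839, 0.544, -0.0]
force: [0.2, 0.5, -1.3]
grip_width: 0.302
grip_force: 39.5
```

```bash
python3 hold.py; python3 - <<'E'
from h import *
import pickle
a,b=pickle.load(open("ab3.pkl","rb"))
p=cur()[0];print(sense()["joints"])
P=proj(a,[p,p-[0,0,120]]);print(P)
r0,r1=int(P[0,0]-8),int(P[1,0]+14);c0,c1=int(P[0,1]-22),int(P[0,1]+22)
# white pen edges per row: midpoints of low-saturation bright pixels
im=a["img"].astype(int)
F=8;up=cv2.resize(a["img"][r0:r1,c0:c1].astype(np.float32),None,fx=F,fy=F,interpolation=cv2.INTER_CUBIC)
m=(up.min(2)>90)&(up.max(2)-up.min(2)<.3*up.max(2))
for k in range(0,m.shape[0],F):
    x=np.nonzero(m[k+F//2])[0]
    print(r0+k//F, (round(c0+x.min()/F,2),round(c0+x.max()/F,2),len(x)/F,round(c0+x.mean()/F,2)) if len(x) else "", im[r0+k//F,int(round(P[0,1]))])
cv2.imwrite("pics/h5.png",cv2.resize(a["img"][r0-10:r1+45,c0-30:c1+30,::-1],None,fx=5,fy=5,interpolation=cv2.INTER_CUBIC))
E
```

```text
[590.884  28.553 265.447] [ 0.153  0.527 -1.281] [0.033 0.013 0.028] 0.3018324255784028 39.49120223522186 18.825
[[ 0.409  0.913  0.   ]
 [ 0.913 -0.409 -0.   ]
 [-0.     0.    -1.   ]]
nose_tip [(array([288.6, 342.3]), 0.65), (array([195. , 306.3]), 0.62)] [[195.004 308.998]]
reader_grip [(array([158.1, 311.9]), 0.62)] [[155.489 312.018]]
nose_tip [] [[208.076 260.308]]
reader_grip [] [[200.501 256.56 ]]
[-1.47958660e-01  4.53015658e-01  1.25818752e+00 -3.63241709e-04
  1.43013561e+00  2.72027181e-01]
[[155.49482709 312.23545973]
 [194.99371088 309.21619823]]
147  [16 18 18]
148  [17 15 18]
149  [19 20 23]
150  [21 22 22]
151  [27 26 28]
152  [28 29 31]
153  [19 21 21]
154  [18 18 19]
155  [16 17 18]
156  [18 20 21]
157 (np.float64(306.75), np.float64(308.0), 1.375, np.float64(307.38)) [19 22 23]
158 (np.float64(306.5), np.float64(308.0), 1.625, np.float64(307.25)) [19 21 22]
159 (np.float64(306.62), np.float64(307.88), 1.375, np.float64(307.25)) [20 22 23]
160 (np.float64(306.62), np.float64(307.5), 1.0, np.float64(307.06)) [21 21 23]
161 (np.float64(306.88), np.float64(307.62), 0.
[... 1902 characters left out ...]
09.38)) [123 109 103]
186 (np.float64(305.38), np.float64(313.25), 8.0, np.float64(309.31)) [123 110 104]
187 (np.float64(305.5), np.float64(313.0), 7.625, np.float64(309.25)) [125 109 102]
188 (np.float64(306.12), np.float64(312.25), 6.25, np.float64(309.19)) [139 111  97]
189 (np.float64(307.25), np.float64(310.62), 3.5, np.float64(308.94)) [164 116  85]
190  [180 118  69]
191  [181 112  57]
192  [183 111  55]
193  [183 112  55]
194  [195 120  59]
195  [207 127  62]
196  [216 133  63]
197  [220 138  69]
198  [221 139  68]
199  [227 144  72]
200  [229 148  74]
201  [228 146  72]
202  [229 147  73]
203  [227 146  72]
204  [223 142  68]
205  [220 140  68]
206  [220 139  69]
207  [223 140  70]
```

The pen is upright to within about 0.01 rad, judged by the slope of its mid-line. Now I'll check the pen and cup offsets in the same camera.

```bash
python3 - <<'E'
from h import *
import pickle
np.set_printoptions(precision=2,suppress=True)
a,b=pickle.load(open("ab3.pkl","rb"))
p,R=cur()
# cup rim ellipse fit: dark inside edge in scene
w=(195,245,285,330);F=8
up=cv2.resize(a["img"][w[0]:w[1],w[2]:w[3]].astype(np.float32),None,fx=F,fy=F,interpolation=cv2.INTER_CUBIC)
m=(up.max(2)<70).astype(np.uint8)
n,l,s,c=cv2.connectedComponentsWithStats(m)
for i in range(1,n):
    if s[i,4]>1500:
        e=cv2.fitEllipse(max(cv2.findContours((l==i).astype(np.uint8),0,1)[0],key=len));
        print("dark blob",s[i,4]/F/F,[(e[0][1]+.5)/F-.5+w[0],(e[0][0]+.5)/F-.5+w[2]],np.array(e[1])/F)
t=np.linspace(0,6.283,60)
print("pred rim",proj(a,[591.1,29.6,69]))
# pen mid columns
rows=np.arange(167,187);r0,c0=160,295
u2=cv2.resize(a["img"][r0:200,c0:325].astype(np.float32),None,fx=F,fy=F,interpolation=cv2.INTER_CUBIC)
mid=[]
for r in rows:
    k=int((r-r0+.5)*F);mm=(u2[k].min(1)>90)&(u2[k].max(1)-u2[k].min(1)<.3*u2[k].max(1));x=np.nonzero(mm)[0];mid.append((x.min()+x.max()+1)/2/F-.5+c0)
f=np.polyfit(rows,mid,1);P=proj(a,[p,p-[0,0,120]]);g=np.polyfit(P[:,0],P[:,1],1)
print("pen",f,"pred",g,"offset px at row 175, 195",[np.polyval(f,r)-np.polyval(g,r) for r in(175,195)])
print("px per mm along tool x, y",(proj(a,p-[0,0,120]+10*R[:,0])-P[1])/10,(proj(a,p-[0,0,120]+10*R[:,1])-P[1])/10)
# body bottom row expected: bottom front edge of body at 98mm below TCP
print("body lower centre pred",proj(a,p-[0,0,98]))
E
```

```text
dark blob 122.28125 [218.02265739440918, 307.3341007232666] [ 8.96 17.05]
pred rim [[217.82 307.55]]
pen [ -0.07 322.08] pred [ -0.08 324.12] offset px at row 175, 195 [np.float64(-1.1127807726017522), np.float64(-1.0069298988982496)]
px per mm along tool x, y [[0.02 0.38]] [[ 0.22 -0.  ]]
body lower centre pred [[188.1  309.74]]
```

View pics/h5.png

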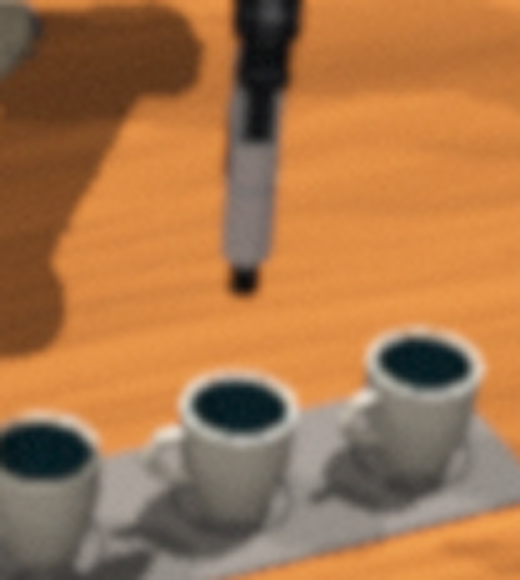

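The crop shows the pen hanging upright above the middle cup. Its tip is about 2.4 mm off along tool -x and about 4–5 mm higher than nominal, so I'll correct that and descend into the cup.

Request:
jog_arm --series "0.0086 -0.0006 0.01 0 0 0 -0.6;0.0086 -0.0006 0.04 0 0 0 -0.6;0.0086 -0.0006 0.09 0 0 0 -0.6;0.0086 -0.0006 0.14 0 0 0 -0.6;0.0086 -0.0006 0.19 0 0 0 -0.6;0.0086 -0.0006 0.23 0 0 0 -0.6;0.0086 -0.0006 0.27 0 0 0 -0.6;0.0086 -0.0006 0.295 0 0 0 -0.6;0.0086 -0.0006 0.31 0 0 0 -0.6;0.0086 -0.0006 0.3125 0 0 0 -0.6;0.0086 -0.0006 0.3125 0 0 0 -0.6;0.0086 -0.0006 0.3125 0 0 0 -0.6"

```text
time_s: 20.62
eef_pos: [592.5, 32.7, 140.7]
ee_rot: [0.0, 0.839, 0.544, 0.0]
force: [0.2, 0.3, -1.2]
grip_width: 0.306
grip_force: 39.5
```

```bash
cat > f.py <<'E'
from h import *
import sys
np.set_printoptions(precision=2,suppress=True)
L=[];Z=[]
for i in range(int(sys.argv[1])):
    c=capture("scene");s=sense();L.append(s["force"]);Z.append(np.r_[s["eef_pos"],s["wrist_torque"]])
print("F",np.mean(L,0),"sd",np.std(L,0),"pos,tq",np.mean(Z,0),s["time_s"])
# pen/cup offset
F=8;r0,r1,c0=182,214,295;p,R=cur()
im=c["img"][r0:r1,c0:325].astype(np.float32);u=cv2.resize(im,None,fx=F,fy=F,interpolation=cv2.INTER_CUBIC)
P=proj(c,[p,p-[0,0,60]]);g=np.polyfit(P[:,0],P[:,1],1)
o=[]
for r in range(int(P[0,0])+12,int(P[1,0])-1):
    k=u[int((r-r0+.5)*F)] if r<r1 else None
    if k is None: break
    x=np.nonzero((k.min(1)>90)&(k.max(1)-k.min(1)<.3*k.max(1)))[0]
    if len(x): o.append((r,round((x.min()+x.max()+1)/2/F-.5+c0-np.polyval(g,r),2),len(x)/F))
print(o)
E
python3 f.py 8
```

```text
F [ 0.02  0.15 -1.67] sd [0.43 0.5  0.25] pos,tq [592.38  32.74 140.5   -0.02   0.01   0.01] 21.025
[(208, np.float64(-0.68), 7.75), (209, np.float64(-0.72), 8.0), (210, np.float64(-0.77), 8.25), (211, np.float64(-1.0), 8.875), (212, np.float64(-1.55), 10.625)]
```

Request:
jog_arm --series "-0.0025 0 0.01 0 0 0 -0.6;-0.0025 0 0.02 0 0 0 -0.6;-0.0025 0 0.028 0 0 0 -0.6;-0.0025 0 0.031 0 0 0 -0.6;-0.0025 0 0.031 0 0 0 -0.6;-0.0025 0 0.031 0 0 0 -0.6"

```text
time_s: 21.78
eef_pos: [592.0, 31.8, 128.0]
ee_rot: [0.0, 0.839, 0.544, 0.0]
force: [0.0, -0.9, -2.1]
grip_width: 0.307
grip_force: 39.5
```

```bash
python3 f.py 6
```

```text
F [-0.23  0.3  -1.68] sd [0.49 0.53 0.28] pos,tq [591.95  31.82 128.03  -0.02  -0.     0.02] 22.075
[(212, np.float64(-0.68), 9.125), (213, np.float64(-2.47), 14.25)]
```

No contact yet at 128.0. I'll go down 3 mm.

Request:
jog_arm --series "0 0 0.0025 0 0 0 -0.6;0 0 0.005 0 0 0 -0.6;0 0 0.0075 0 0 0 -0.6;0 0 0.0075 0 0 0 -0.6;0 0 0.0075 0 0 0 -0.6"

```text
time_s: 22.7
eef_pos: [592.0, 31.8, 125.0]
ee_rot: [0.0, 0.839, 0.544, 0.0]
force: [-0.1, -0.1, 0.5]
grip_width: 0.303
grip_force: 39.6
```

```bash
python3 f.py 6
```

```text
F [ 0.3  -0.14  0.  ] sd [0.53 0.19 0.33] pos,tq [591.96  31.82 124.99   0.    -0.06   0.02] 23.0
[(213, np.float64(-2.48), 13.875)]
```

Request:
jog_arm --series "0 0 0.00125 0 0 0 -0.6;0 0 0.0025 0 0 0 -0.6;0 0 0.0025 0 0 0 -0.6;0 0 0.0025 0 0 0 -0.6"

```text
time_s: 23.5
eef_pos: [591.9, 31.8, 123.9]
ee_rot: [0.0, 0.839, 0.544, -0.0]
force: [0.2, 0.8, 0.4]
grip_width: 0.31
grip_force: 39.6
```

```bash
python3 f.py 20
```

```text
F [ 0.39 -0.02  0.41] sd [0.45 0.54 0.53] pos,tq [591.94  31.82 123.95  -0.02  -0.15   0.01] 24.5
[(213, np.float64(-2.54), 13.75)]
```

Request:
jog_arm --series "0 0 0.0012 0 0 0 -0.6;0 0 0.0012 0 0 0 -0.6;0 0 0.0012 0 0 0 -0.6;0 0 0.0012 0 0 0 -0.6;0 0 0.0012 0 0 0 -0.6;0 0 0.0012 0 0 0 -0.6"

```text
time_s: 25.25
eef_pos: [591.9, 31.8, 123.5]
ee_rot: [0.0, 0.839, 0.544, -0.0]
force: [1.3, -0.1, 0.5]
grip_width: 0.303
grip_force: 39.6
```

```bash
python3 f.py 30; python3 - <<'E'
from h import *
import pickle
a=pickle.load(open("ab3.pkl","rb"))[0];c=capture("scene")
g=lambda x,w:cv2.cvtColor(x["img"],cv2.COLOR_RGB2GRAY)[w[0]:w[1],w[2]:w[3]].astype(np.float32)
for n,w in(("cup front",(224,243,290,325)),("handle",(216,236,288,302)),("mL",(200,235,325,358)),("mR",(218,255,248,282))):
    print(n,cv2.phaseCorrelate(g(a,w),g(c,w),cv2.createHanningWindow((w[3]-w[2],w[1]-w[0]),cv2.CV_32F)))
p=cur()[0]
P=proj(c,[p-[0,0,20],p-[0,0,50]]);print(P,[(m["point"],m["confidence"]) for m in mark_of("reader_grip",c)])
for r in range(194,212,2): 
    print(r,[int(v) for v in c["img"][r,298:324].min(1)])
E
```

```text
F [0.85 0.03 0.31] sd [0.57 0.58 0.5 ] pos,tq [591.92  31.83 123.46  -0.04  -0.18  -0.  ] 26.75
[(213, np.float64(-2.42), 13.625)]
cup front ((0.1137217417775993, -0.24031641239430712), 1.074691520134608)
handle ((-0.2276819366871159, 0.1054403822854848), 0.8332833894093832)
mL ((0.10172795502430176, 0.12329044384675214), 0.9153896600559905)
mR ((0.16085953177116963, -0.39105504839031724), 0.724884655740526)
[[207.72733221 309.20806384]
 [216.53658616 308.52763142]] [([203.3, 309.2], 0.58)]
194 [65, 67, 63, 67, 65, 66, 65, 58, 38, 23, 19, 24, 32, 33, 31, 20, 19, 33, 48, 64, 68, 71, 72, 72, 70, 71]
196 [68, 67, 67, 66, 70, 70, 69, 58, 41, 18, 15, 18, 22, 22, 20, 19, 23, 37, 57, 65, 68, 69, 69, 66, 68, 68]
198 [68, 69, 68, 65, 69, 68, 63, 46, 30, 22, 14, 13, 14, 18, 20, 16, 26, 43, 58, 70, 71, 70, 71, 70, 69, 72]
200 [65, 67, 68, 70, 70, 73, 67, 48, 27, 23, 22, 24, 21, 27, 24, 21, 29, 50, 65, 70, 76, 72, 75, 75, 74, 73]
202 [74, 70, 72, 73, 73, 79, 78, 66, 52, 29, 21, 20, 16, 21, 31, 38, 42, 58, 68, 72, 73, 69, 69, 72, 70, 70]
204 [73, 71, 69, 72, 75, 78, 85, 88, 76, 52, 29, 17, 22, 32, 58, 73, 69, 68, 68, 68, 69, 68, 68, 67, 67, 68]
206 [71, 71, 69, 67, 69, 69, 85, 90, 77, 48, 28, 16, 23, 41, 68, 78, 76, 72, 70, 70, 69, 71, 69, 70, 70, 73]
208 [68, 68, 68, 66, 65, 71, 82, 87, 72, 46, 26, 19, 19, 43, 70, 81, 77, 72, 73, 72, 72, 74, 70, 73, 70, 71]
210 [72, 75, 80, 83, 78, 73, 86, 88, 76, 55, 43, 39, 40, 54, 76, 85, 77, 73, 71, 70, 71, 69, 71, 70, 70, 67]
```

```bash
python3 -c "
from rig import finish_job;print(finish_job())"
```

```text
the job is handed in; nothing more can be done
None
```

I set the cup upright in the middle ring and released it, then handed in the job holding the reader upright on the cup's floor, pressed at about 2 N (roughly half the nose's travel), with the masters not visibly moved.

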